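Fill the shaker's round carrier with dropper bottles

TASK

Load the two dropper bottles that stand on the bench into the gap in the round blue carrier on the shaker, so that all seven stand upright on its floor, packed as one in the middle with six round it. Set them down gently without dropping or tipping any bottle; the five already in there may be nudged but not taken out, and leave the other things on the bench where they are.

Things in the scene. Friction and masses are not known exactly. Their poses are not given: they have to be found in the camera images.
- carrier: Blue round open carrier, 130 mm outside, 122 mm inside diameter, wall 4 mm and 34 mm high, flat inner floor 5 mm above its underside. It is fixed on the shaker and may be turned to any yaw. Origin: centre of its underside, 36 mm above the bench; z up. Seven bottles just fit: one in the middle and six round it (bottle centres 38 to 42 mm from the carrier's centre), with about 4 mm of play.
- shaker: White bench shaker under the carrier, 150 x 150 mm, 28 mm high (36 mm with its plate), knob on the side that faces the robot; fixed. Origin: centre of its underside, on the bench. To its right (from y = -0.03 m on towards -y, from x = 0.47 m on, up to about 0.27 m high) stands a fixed spectrometer: go round or over it.
- bottle_0: Dropper bottle: white round body 38 mm in diameter (bevelled at the foot, shoulder from 46 to 56.5 mm height) with a paper band, and a slim orange cap 13 mm in diameter from 58 to 90 mm height; 90 mm tall in all, 40 to 85 g, rigid. Origin: centre of the underside, z up along the bottle. Stands loose in the middle of the carrier at the start.
- bottle_1: Dropper bottle exactly like bottle_0. Stands loose in the carrier's outer ring at the start; the four ring bottles lie next to one another, about 60 degrees apart, and leave one wide gap for two more.
- bottle_2: Dropper bottle exactly like bottle_0. Stands loose in the carrier's outer ring at the start; the four ring bottles lie next to one another, about 60 degrees apart, and leave one wide gap for two more.
- bottle_3: Dropper bottle exactly like bottle_0. Stands loose in the carrier's outer ring at the start; the four ring bottles lie next to one another, about 60 degrees apart, and leave one wide gap for two more.
- bottle_4: Dropper bottle exactly like bottle_0. Stands loose in the carrier's outer ring at the start; the four ring bottles lie next to one another, about 60 degrees apart, and leave one wide gap for two more.
- bottle_5: Dropper bottle exactly like bottle_0. Stands on the bench to the left of the shaker at the start; to be loaded.
- bottle_6: Dropper bottle exactly like bottle_0. Stands on the bench to the left of the shaker at the start; to be loaded.
- beaker: Small clear glass beaker, 47 mm across, 58 mm high, empty, on the bench near the two bottles to be loaded. Origin: centre of the underside. Bystander.
- tape_roll: Roll of cream tape lying flat, 81 mm across, 19 mm high. Origin: centre of the underside. Bystander.
- timer: White upright bench timer, 24 x 62 mm, 66 mm high. Origin: centre of the underside. Bystander.
Not all that is in view belongs to the job. What is shaped like the bottle_6 but black or green is not meant.

How it is judged:
At the end, for the whole second after the job is handed in: All seven bottles stand inside the carrier: each underside within 4 mm of the carrier's inner floor height, each axis within 45 mm of the carrier's centre and within 0.1 rad of vertical, and at rest (slower than 0.02 m/s) (horizontal distance between each of bottle_0, bottle_1, bottle_2, bottle_3, bottle_4, bottle_5, bottle_6 and carrier below 0.045 m and z of bottle_0 in the frame of carrier between 0.001 and 0.009 m and angle between each of bottle_0, bottle_1, bottle_2, bottle_3, bottle_4, bottle_5, bottle_6's own z axis and vertical below 0.1 rad and linear speed of each of bottle_0, bottle_1, bottle_2, bottle_3, bottle_4, bottle_5, bottle_6 below 0.02 m/s and z of bottle_1 in the frame of carrier between 0.001 and 0.009 m and z of bottle_2 in the frame of carrier between 0.001 and 0.009 m and z of bottle_3 in the frame of carrier between 0.001 and 0.009 m and z of bottle_4 in the frame of carrier between 0.001 and 0.009 m and z of bottle_5 in the frame of carrier between 0.001 and 0.009 m and z of bottle_6 in the frame of carrier between 0.001 and 0.009 m); the robot touches nothing.
It fails at once if a bottle tips by more than 35 degrees (angle between any of bottle_0, bottle_1, bottle_2, bottle_3, bottle_4, bottle_5, bottle_6's own z axis and vertical above 0.61 rad).
It fails at once if a bottle is dropped (falls free by more than about 15 mm: faster than 0.55 m/s with no finger on it) ((linear speed of bottle_0 above 0.55 m/s and contact force between the fingers and bottle_0 below 0.01 N) or (linear speed of bottle_1 above 0.55 m/s and contact force between the fingers and bottle_1 below 0.01 N) or (linear speed of bottle_2 above 0.55 m/s and contact force between the fingers and bottle_2 below 0.01 N) or (linear speed of bottle_3 above 0.55 m/s and contact force between the fingers and bottle_3 below 0.01 N) or (linear speed of bottle_4 above 0.55 m/s and contact force between the fingers and bottle_4 below 0.01 N) or (linear speed of bottle_5 above 0.55 m/s and contact force between the fingers and bottle_5 below 0.01 N) or (linear speed of bottle_6 above 0.55 m/s and contact force between the fingers and bottle_6 below 0.01 N)).
It fails at once if one of the five bottles already loaded is lifted out (25 mm or more above the carrier's underside) (z of any of bottle_0, bottle_1, bottle_2, bottle_3, bottle_4 in the frame of carrier above 0.025 m).
It fails at once if the beaker, tape roll or timer is moved by more than 30 mm (distance of any of beaker, tape_roll, timer from where it was at the start of the episode above 0.03 m).
It also fails if it takes over 64 s, if anything falls off the work surface, if the arm or the gripper's body presses on something with over 40 N, if the wrist force passes 120 N, or if a joint passes its speed limit or range.

ROBOT

A 6-joint arm with a two-finger parallel gripper is mounted at the origin on a cart in front of the work surface, level with it; the furniture and walls round the work are solid. World frame = base frame: x ahead of the robot, y to its left, z up, the work surface at z = 0. Lengths are in m, angles in rad, forces in N, time in s.
With the tool pointing down it reaches from about 0.4 to 0.925 m from the base axis. Payload 12.5 kg.
Tool frame: the origin (TCP) lies midway between the tips of the shut fingers; the grasp point (between the pads) lies 19 mm behind it; z points along the fingers, x is the direction in which the jaws open and shut, and the axes are right-handed (so a half turn about z gives the same grasp; the last joint's range is limited). The gripper opens to 95 mm and grips with 3 to 60 N. Pads are 20 mm wide; open, the fingers measure 119 mm over their backs; the gripper's body (75 mm by 180 mm) begins 59 mm behind the grasp point.
Start: joints at [-1.244, 0.491, 1.559, -0, 1.092, -0.106], TCP at [0.262, -0.567, 0.215] pointing down, gripper open.
Joint ranges: [-3.1, 3.1], [-0.84, 2.19], [0.05, 2.79], [-1.13, 4.28], [0.06, 2.93], [-2.69, 2.69]. Speed limits (rad/s): [2.22, 2.22, 2.79, 3.14, 3.14, 3.14].

INTERFACE

Orientations are given as a unit quaternion [x, y, z, w].
In Python, from station import arm, get_image gives the robot as it stands.
- The arm moves only by the shell command python3 -m crank 'ROWS' [FORCE]. ROWS is JSON, a list that holds one entry, the list of rows, each a list of 7 numbers: the turn, a rotation vector about the tool's x, y, z in rad, then the shift along the tool's x, y, z in mm, then the finger opening in mm, from 0 to 95.1. In form: [[[wx, wy, wz, x, y, z, claw], ...]]. A call has 1 to 8 rows; each row is the pose to reach, as a shift and turn from the pose measured when the call began, along the tool's axes at that moment; what a row does not reach only later rows make up. A row lasts 1/10 s, in which the tool goes at most 50 mm and 8.59 degrees, less where a joint would pass 70% of its speed; a pose out of reach is approached as far as the arm can. A call with a gripper value outside its range is refused whole. The fingers move at their own pace and stop on an object; FORCE is the grip in N (left out, the last holds). Time passes only in rows, so rows that repeat a pose let the fingers close. It gives the time, the measured TCP pose, the force and the opening at its end, in the units of the state.
- arm.get_obs(): the state, without advancing time (a new reading comes with each control period).
- get_image(name): name is "scene" or "top"; returns a dict with "frame" (400x640x3 uint8, blue, green, red), "camera_matrix" (3x3 intrinsics, pixels), "view" (4x4, takes a point from world to camera coordinates). Camera axes: x right, y up, looking along -z (the intrinsics and any distortion apply to the point x, -y, -z); pixel columns grow to the right and rows downward; lengths in m; the calibration is good to about 2 mm. A picture is of the moment at which its call begins. There is no depth.
- arm.hand_in(): hands the job in, once; it reports no verdict.
The state is a dict: "t": time; "joint_pos": joint angles; "qd": joint speeds; "joint_torque": joint torques, N m; "tcp_pos": TCP position; "orientation": TCP orientation; "wrist_force": force on the tool from outside, world axes, zero at the start; "wrist_torque": the same for the moment, N m; "grip_width": opening from 0.0 (shut) to 1.0 (fully open).
Only numpy, scipy, OpenCV 4.12 (cv2) and the standard library are available. Lean on these libraries where they do the work, as an engineer would, in place of code of your own. Each camera call takes 0.05 s, during which the arm holds its last target.

## Working session

There is one attempt and no reset: what is moved stays moved. The work goes in short steps, Python scripts to look and compute and a shell command to move; the robot and the scene stay as the last step left them, time stands still between calls to the robot, and variables do not carry over. Pictures are saved under pics/ and viewed, and the job is handed in when it is done.

```bash
ls; mkdir -p pics; python3 - <<'E'
from station import arm, get_image
import cv2
o=arm.get_obs(); print(o)
for n in("scene","top"):
    g=get_image(n); cv2.imwrite(f"pics/{n}0.png",g["frame"]); print(n,g["camera_matrix"].tolist(),g["view"].round(4).tolist(),[k for k in g])
E
```

```text
pics
{'t': 0.0, 'joint_pos': array([-1.24364620e+00,  4.91546628e-01,  1.55944312e+00,  1.38827662e-05,
        1.09173751e+00, -1.05609569e-01]), 'qd': array([-1.07438756e-03, -2.55376168e-03,  5.54660164e-04, -1.83130720e-03,
        1.00278715e-03, -2.18170142e-05]), 'joint_torque': array([-2.01046321e-03, -6.12645149e+01, -2.58183521e+01,  6.91264146e-02,
        4.81540232e-02, -1.45543781e-04]), 'tcp_pos': array([ 0.26204823, -0.56713504,  0.21407197]), 'orientation': array([ 8.42428456e-01, -5.38807920e-01, -4.39183509e-04, -3.59150976e-04]), 'wrist_force': array([-0.82392923,  0.01977293, -0.28595857]), 'wrist_torque': array([0.00724045, 0.01919499, 0.01770783]), 'grip_width': 1.003317099638687}
scene [[484.2622896645557, 0.0, 320.0705956273753], [0.0, 484.2622896645557, 197.3820309869263], [0.0, 0.0, 1.0]] [[0.85, -0.5266, -0.0118, -0.3276], [0.2326, 0.3552, 0.9054, -0.2757], [-0.4726, -0.7724, 0.4244, -0.4827], [0.0, 0.0, 0.0, 1.0]] ['frame', 'camera_matrix', 'view']
top [[421.697157645864, 0.0, 319.07276652801204], [0.0, 421.697157645864, 204.30240068507374], [0.0, 0.0, 1.0]] [[0.0034, -0.9999, 0.0139, 0.2787], [0.9898, 0.0053, 0.1421, -0.5793], [-0.1421, 0.0133, 0.9898, -0.9757], [0.0, 0.0, 0.0, 1.0]] ['frame', 'camera_matrix', 'view']
```

View pics/scene0.png

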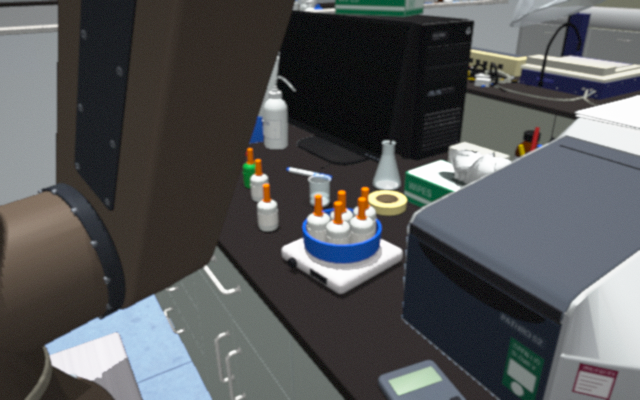

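View pics/top0.png

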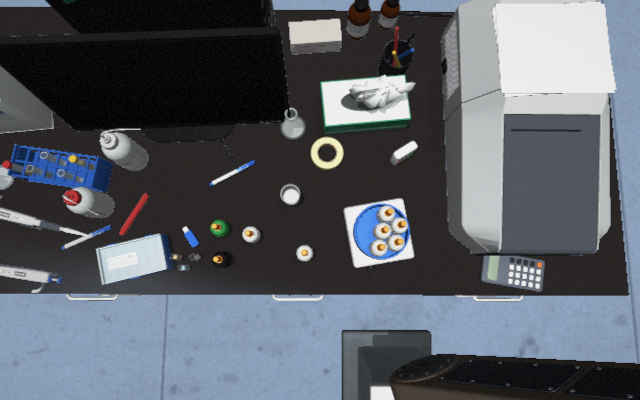

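```bash
cat > h.py <<'E'
import numpy as np, cv2
from station import arm, get_image
def ray(g,px):
    K=g["camera_matrix"];V=g["view"];R=V[:3,:3];t=V[:3,3]
    d=np.linalg.inv(K)@np.array([px[0],px[1],1.]); d=np.array([d[0],-d[1],-d[2]])
    return -R.T@t, R.T@d
def onz(g,px,z):
    c,d=ray(g,px); return c+d*(z-c[2])/d[2]
def proj(g,p):
    q=g["view"][:3,:3]@np.asarray(p,float)+g["view"][:3,3]; u=g["camera_matrix"]@np.array([q[0],-q[1],-q[2]]); return u[:2]/u[2]
def tri(rs):
    A=0;b=0
    for c,d in rs:
        d=d/np.linalg.norm(d);P=np.eye(3)-np.outer(d,d);A=A+P;b=b+P@c
    return np.linalg.solve(A,b)
def blobs(f,lo,hi,mn=15):
    m=cv2.inRange(cv2.cvtColor(f,cv2.COLOR_BGR2HSV),np.array(lo),np.array(hi))
    n,l,s,c=cv2.connectedComponentsWithStats(m)
    return m,[(c[i].round(1),s[i].tolist()) for i in range(1,n) if s[i][4]>=mn]
E
python3 - <<'E'
from h import *
for n in("top","scene"):
    g=get_image(n);f=g["frame"]
    m,b=blobs(f,(5,130,120),(22,255,255),8)
    print(n)
    for c,s in b:
        print(c,s, *(onz(g,c,z).round(4)[:2] for z in (.09,.131)))
    m,b=blobs(f,(100,150,60),(125,255,255),200)
    for c,s in b: print("blue",c,s)
    M=cv2.imread
    crop=f[180:280,180:430] if n=="top" else f[140:280,230:420]
    cv2.imwrite(f"pics/{n}c.png",cv2.resize(crop,None,fx=3.2 if n=="top" else 4,fy=3.2 if n=="top" else 4,interpolation=cv2.INTER_CUBIC))
E
```

```text
top
[388.5 211.7] [385, 209, 8, 7, 36] [0.5546 0.1232] [0.5494 0.1305]
[401.6 223.8] [398, 221, 8, 7, 35] [0.527  0.0938] [0.523  0.1024]
[216.2 226.7] [212, 224, 9, 7, 34] [0.5184 0.5144] [0.5148 0.5049]
[384.3 229.3] [381, 227, 8, 6, 33] [0.5143 0.1335] [0.5108 0.1405]
[249.4 233.3] [246, 231, 7, 6, 20] [0.5038 0.4391] [0.5008 0.4329]
[398.  241.3] [394, 239, 9, 6, 38] [0.4872 0.103 ] [0.4849 0.1112]
[380.6 246.7] [377, 244, 8, 7, 38] [0.4749 0.1426] [0.4731 0.1492]
[304.2 252.5] [301, 250, 7, 6, 22] [0.4612 0.315 ] [0.46   0.3141]
[217.4 259.1] [213, 256, 10, 7, 41] [0.4458 0.5089] [0.4453 0.4997]
[538.9 264.4] [537, 262, 5, 6, 21] [ 0.4365 -0.2146] [ 0.4364 -0.1927]
blue [ 61.9 168.7] [8, 145, 105, 47, 2389]
blue [368.3 230.5] [354, 204, 49, 55, 905]
scene
[253.9 161.1] [246, 147, 17, 29, 206] [0.4942 0.4374] [0.451  0.3368]
[266.3 192.4] [263, 184, 8, 18, 120] [0.4461 0.2798] [0.4084 0.1972]
[362.9 202.3] [357, 186, 13, 34, 285] [0.5669 0.1518] [0.5155 0.0836]
[339.5 206.1] [333, 190, 13, 34, 304] [0.5252 0.1614] [0.4785 0.0922]
[317.7 205.9] [313, 195, 10, 21, 146] [0.4947 0.1822] [0.4515 0.1106]
blue [257.1 131.6] [250, 117, 13, 26, 213]
blue [341.9 247.5] [302, 219, 80, 44, 1407]
```

View pics/topc.png

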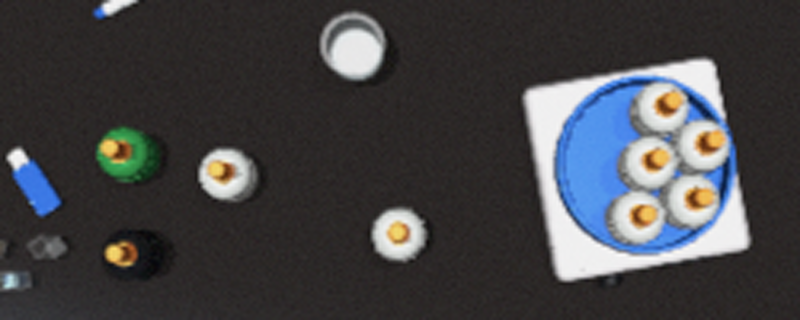

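View pics/scenec.png

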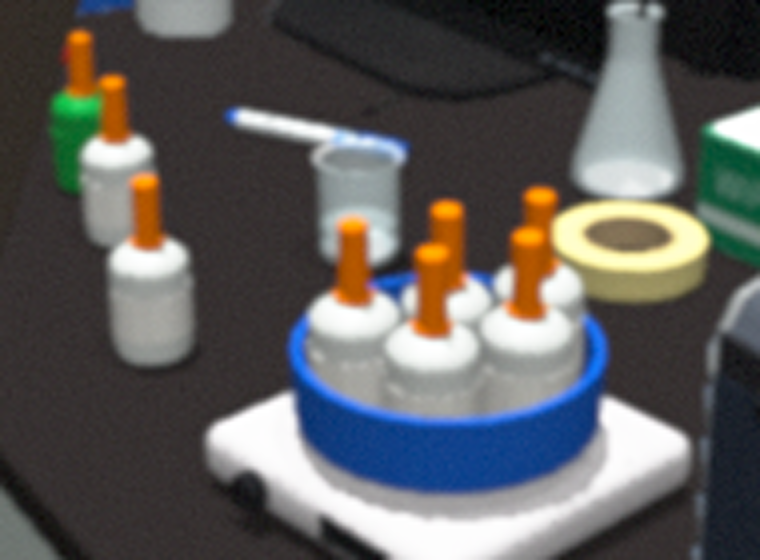

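The bottles to load are the white ones at top (251,234) and (305,253), seen in scene at (259,185) and (267,213). The lookalikes are green at (219,228) and black at (219,258) in top, and are not meant. In the crop both chosen bodies are clearly white. The carrier's gap faces +y (left in top, centre ≈ (370,230)). Next I measure it precisely.

```bash
cat >> h.py <<'E'
def caps(g):
    f=g["frame"]; hsv=cv2.cvtColor(f,cv2.COLOR_BGR2HSV)
    # lit cap tops: brighter, less saturated orange
    m=cv2.inRange(hsv,np.array((8,80,190)),np.array((25,255,255)))
    n,l,s,c=cv2.connectedComponentsWithStats(m)
    return [(c[i].round(1),int(s[i][4])) for i in range(1,n) if s[i][4]>=6]
def rim(g):
    f=g["frame"]
    m=cv2.inRange(cv2.cvtColor(f,cv2.COLOR_BGR2HSV),np.array((100,130,50)),np.array((125,255,255)))
    m[:, :340]=0; m[:, 430:]=0; m[:190]=0; m[280:]=0
    p=np.argwhere(m)[:,::-1].astype(np.float32)
    hull=cv2.convexHull(p)[:,0]
    w=np.array([onz(g,q,.070)[:2] for q in hull])
    return hull,w
E
python3 - <<'E'
from h import *
from scipy.optimize import least_squares
g=get_image("top")
for c,a in caps(g): print(c,a,*(onz(g,c,z).round(4)[:2] for z in (.09,.131)))
h,w=rim(g)
r=least_squares(lambda x:np.hypot(*(w-x[:2]).T)-x[2],[.51,.14,.065],loss='soft_l1',f_scale=.001)
print("rim",r.x.round(4),len(w),(r.fun*1e3).round(1))
# scene check: cap-top pixel rows
s=get_image("scene")
for p in ([.5038,.4391,.09],[.4612,.315,.09],[.5108,.1405,.131],[.5,.139,.07]): print(proj(s,p).round(1))
# white bench bottles: bodies
hsv=cv2.cvtColor(g["frame"],cv2.COLOR_BGR2HSV)
m=cv2.inRange(hsv,np.array((0,0,120)),np.array((180,70,255)))
n,l,st,c=cv2.connectedComponentsWithStats(m)
for i in range(1,n):
    if 230<c[i][0]<330 and 180<c[i][1]<270 and st[i][4]>40: print("white",c[i].round(1),st[i],onz(g,c[i],.05).round(4),onz(g,c[i],.03).round(4))
E
```

```text
[393.8  52.2] 6 [0.9433 0.1025] [0.9214 0.1108]
[ 72.1 158.2] 34 [0.675  0.8512] [0.6647 0.8273]
[389.6 210.5] 24 [0.5574 0.1206] [0.5521 0.1281]
[385.8 214.8] 6 [0.5475 0.1295] [0.5426 0.1366]
[397.8 224.2] 8 [0.5261 0.1025] [0.5221 0.1108]
[403.3 223. ] 24 [0.5289 0.0899] [0.5248 0.0987]
[213.8 225.8] 19 [0.5204 0.5198] [0.5167 0.5102]
[385.3 228.7] 26 [0.5157 0.1312] [0.5121 0.1383]
[247.  232.2] 21 [0.5063 0.4445] [0.5032 0.4381]
[382.7 232.5] 6 [0.507  0.1373] [0.5038 0.1441]
[395.5 242.5] 13 [0.4845 0.1087] [0.4823 0.1167]
[400. 241.] 23 [0.4879 0.0984] [0.4856 0.1068]
[380.9 246.5] 33 [0.4753 0.142 ] [0.4735 0.1485]
[303.6 251.9] 29 [0.4625 0.3163] [0.4613 0.3154]
[216.  259.5] 21 [0.4449 0.512 ] [0.4444 0.5027]
[539.5 264.5] 16 [ 0.4363 -0.216 ] [ 0.4362 -0.194 ]
rim [0.5127 0.1376 0.0642] 33 [ 0.8 -0.2 -0.5 -0.5 -0.7 -0.3 -0.4 -0.7 -0.9 -0.5 -0.5 -0.   0.4  0.8
  1.   1.   1.2  0.6  0.4 -0.2 -1.  -0.4 -0.5 -0.9 -0.9 -0.5 -0.2 -0.1
  0.4  0.2  2.6  2.9  2.3]
[257.7 160. ]
[265.3 184. ]
[339.5 190.1]
[334.3 225.7]
white [290.2 194.8] [280 184  20  21 277] [0.5992 0.3503 0.05  ] [0.6026 0.3514 0.03  ]
white [250.1 234. ] [242 227  16  15 153] [0.5051 0.4435 0.05  ] [0.5065 0.4465 0.03  ]
white [304.  252.8] [296 245  17  16 166] [0.4617 0.3164 0.05  ] [0.4622 0.3168 0.03  ]
```

Carrier centre is about (0.513, 0.138): the fitted rim radius of 64 mm matches the given 65 mm, and the middle bottle sits at the same point. Ring bottles are at −14°, −73°, −131° and 165°, so the free slots are at about 45° and 105°. A jaw line at 15° clears the neighbours' caps in both slots. I raise first.

```bash
cat >> h.py <<'E'
from scipy.spatial.transform import Rotation as Ro
def go(target,yaw=None,vert=True):
    """print shift (mm) in tool axes and turn rotvec to reach world TCP target with jaw yaw (deg)"""
    o=arm.get_obs();R=Ro.from_quat(o["orientation"])
    d=R.inv().apply(np.asarray(target)-o["tcp_pos"])*1e3
    x=R.as_matrix()[:,0]; y0=np.degrees(np.arctan2(x[1],x[0]))
    T=Ro.from_euler('z',(y0 if yaw is None else yaw),degrees=True)*Ro.from_euler('x',180,degrees=True)
    rv=(R.inv()*T).as_rotvec()
    print("t",o["t"],"tcp",o["tcp_pos"].round(4),"yaw",round(y0,1),"grip",round(o["grip_width"]*95.1,1),"F",o["wrist_force"].round(1),"\n shift",d.round(1),"turn",rv.round(4))
E
python3 -m crank '[[[0,0,-0.14,0,0,-50,60],[0,0,-0.28,0,0,-100,60],[0,0,-0.42,0,0,-150,60],[0,0,-0.56,0,0,-200,60],[0,0,-0.7,0,0,-210,60],[0,0,-0.7,0,0,-210,60]]]' 30
python3 - <<'E'
from h import *
for p in([.45,-.33,.42],[.52,0,.42],[.46,.316,.3]): go(p,15)
E
```

```text
t: 0.9
tcp_pos: [0.2622, -0.5675, 0.4265]
orientation: [0.976, -0.216, 0.001, 0.001]
wrist_force: [-0.2, -0.3, -0.5]
grip_width: 0.632
t 0.9 tcp [ 0.2622 -0.5675  0.4265] yaw -25.0 grip 60.1 F [-0.2 -0.3 -0.5] 
 shift [  69.9 -294.6    5.9] turn [ 0.0032 -0.0014 -0.6977]
t 0.9 tcp [ 0.2622 -0.5675  0.4265] yaw -25.0 grip 60.1 F [-0.2 -0.3 -0.5] 
 shift [  -6.  -623.3    5. ] turn [ 0.0032 -0.0014 -0.6977]
t 0.9 tcp [ 0.2622 -0.5675  0.4265] yaw -25.0 grip 60.1 F [-0.2 -0.3 -0.5] 
 shift [-194.1 -884.7  123.9] turn [ 0.0032 -0.0014 -0.6977]
```

```bash
python3 -m crank '[[[0,0,-0.14,12,-49,1,60],[0,0,-0.28,24,-97,2,60],[0,0,-0.42,36,-145,3,60],[0,0,-0.56,48,-193,4,60],[0,0,-0.7,60,-241,5,60],[0,0,-0.7,69,-290,5,60],[0,0,-0.7,62,-339,5,60],[0,0,-0.7,52,-387,5,60]]]'
python3 - <<'E'
from h import *
for p in([.52,0,.42],[.462,.316,.3]): go(p,15)
E
```

```text
t: 1.7
tcp_pos: [0.4732, -0.2366, 0.4184]
orientation: [0.992, 0.129, -0.001, 0.001]
wrist_force: [0.1, 0.4, 0.8]
grip_width: 0.634
t 1.7 tcp [ 0.4732 -0.2366  0.4184] yaw 14.9 grip 60.3 F [0.1 0.4 0.8] 
 shift [ 106.  -216.7   -1.9] turn [ 0.0009  0.0019 -0.0023]
t 1.7 tcp [ 0.4732 -0.2366  0.4184] yaw 14.9 grip 60.3 F [0.1 0.4 0.8] 
 shift [ 131.2 -537.1  117.7] turn [ 0.0009  0.0019 -0.0023]
```

```bash
python3 -m crank '[[[0,0,0,22,-45,0,60],[0,0,0,44,-90,0,60],[0,0,0,66,-135,0,60],[0,0,0,88,-180,0,60],[0,0,0,106,-226,0,60],[0,0,0,110,-275,0,60],[0,0,0,115,-324,20,60],[0,0,0,118,-368,40,60]]]'
python3 - <<'E'
from h import *
go([.462,.316,.2],15)
E
```

```text
t: 2.5
tcp_pos: [0.4922, 0.149, 0.3771]
orientation: [0.992, 0.127, -0.001, 0.001]
wrist_force: [1.1, -0.1, -0.3]
grip_width: 0.633
t 2.5 tcp [0.4922 0.149  0.3771] yaw 14.6 grip 60.2 F [ 1.1 -0.1 -0.3] 
 shift [  13.4 -169.4  177. ] turn [ 0.0007  0.0031 -0.0068]
```

```bash
python3 -m crank '[[[0,0,0,3,-47,20,50],[0,0,0,6,-93,40,50],[0,0,0,9,-139,80,50],[0,0,0,13,-169,120,50],[0,0,0,13,-169,160,50],[0,0,0,13,-169,180,50],[0,0,0,13,-169,180,50]]]'
python3 - <<'E'
from h import *
go([.462,.3163,.062],15)
for n in("top","scene"):
    g=get_image(n);cv2.imwrite(f"pics/{n}1.png",g["frame"])
E
```

```text
t: 3.2
tcp_pos: [0.4595, 0.3148, 0.1926]
orientation: [0.992, 0.126, -0.005, 0.002]
wrist_force: [0.0, 0.6, 0.9]
grip_width: 0.529
t 3.2 tcp [0.4595 0.3148 0.1926] yaw 14.4 grip 50.3 F [0.  0.6 0.9] 
 shift [  4.3  -1.1 130.5] turn [ 0.0026  0.0113 -0.0099]
```

```bash
python3 - <<'E'
import cv2
a=cv2.imread("pics/top1.png");b=cv2.imread("pics/scene1.png")
c=cv2.resize(b[100:300,180:420],None,fx=3,fy=3);cv2.imwrite("pics/s1c.png",c)
cv2.imwrite("pics/t1c.png",cv2.resize(a[180:290,190:430],None,fx=3.2,fy=3.2))
E
```

```text
(no output)
```

View pics/s1c.png

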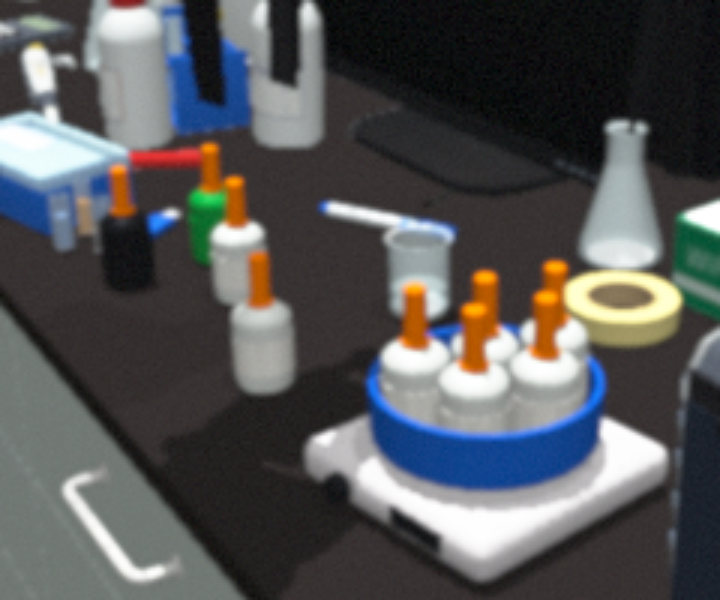

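View pics/t1c.png

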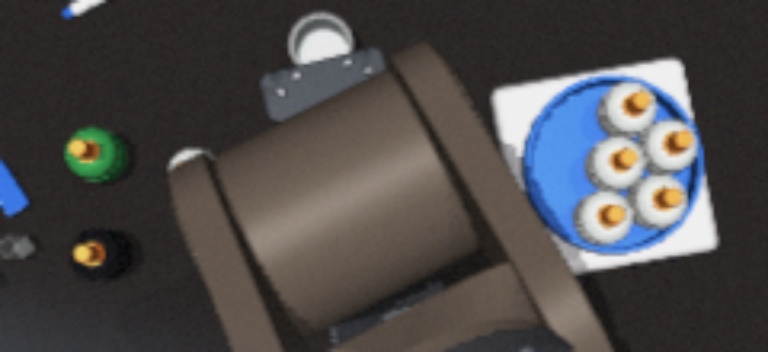

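The scene crop shows the open fingers above the near white bottle (cap at about (260,280) in the crop), with green and black untouched behind. I descend in two steps.

```bash
python3 -m crank '[[[0.003,0.011,-0.01,4.3,-1.1,25,50],[0.003,0.011,-0.01,4.3,-1.1,50,50],[0.003,0.011,-0.01,4.3,-1.1,70,50],[0.003,0.011,-0.01,4.3,-1.1,80,50],[0.003,0.011,-0.01,4.3,-1.1,80,50]]]'
python3 - <<'E'
from h import *
go([.462,.3163,.062],15)
for n in("scene",):
    g=get_image(n);cv2.imwrite(f"pics/s2c.png",cv2.resize(g["frame"][130:250,200:360],None,fx=5,fy=5,interpolation=cv2.INTER_CUBIC))
    print(proj(g,arm.get_obs()["tcp_pos"]))
E
```

```text
t: 3.8
tcp_pos: [0.4653, 0.3171, 0.1169]
orientation: [0.991, 0.13, 0.003, -0.001]
wrist_force: [-0.4, -0.2, -0.3]
grip_width: 0.524
t 3.8 tcp [0.4653 0.3171 0.1169] yaw 15.0 grip 49.8 F [-0.4 -0.2 -0.3] 
 shift [-3.8 -0.  54.9] turn [-0.0019 -0.0065 -0.0007]
[266.00245167 169.41856709]
```

View pics/s2c.png

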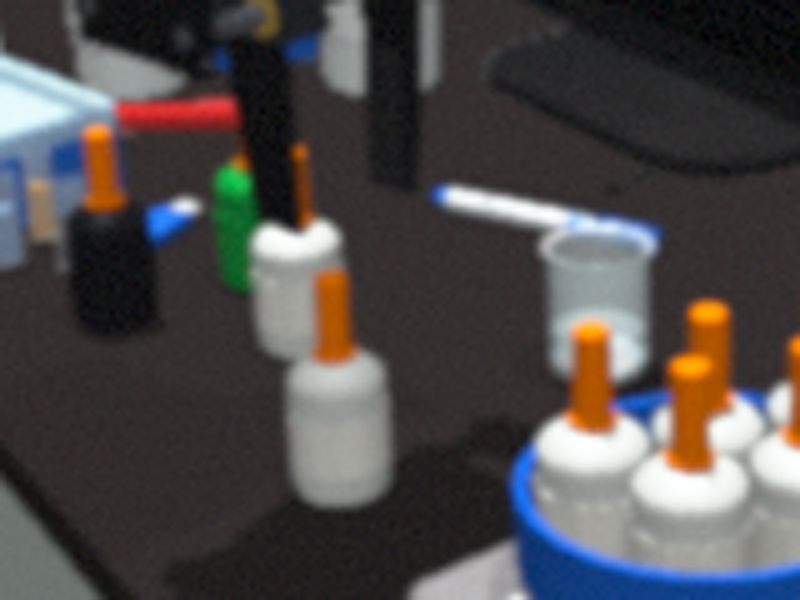

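```bash
python3 -m crank '[[[-0.002,-0.0065,0,-3.8,0,20,50],[-0.002,-0.0065,0,-3.8,0,25,50],[-0.002,-0.0065,0,-3.8,0,25,50],[-0.002,-0.0065,0,-3.8,0,25,50],[-0.002,-0.0065,0,-3.8,0,25,50]]]'
python3 - <<'E'
from h import *
go([.462,.3163,.064],15)
for n in("scene",):
    g=get_image(n);cv2.imwrite(f"pics/s3c.png",cv2.resize(g["frame"][130:250,200:360],None,fx=5,fy=5,interpolation=cv2.INTER_CUBIC))
go([.462,.3163,.064],15)
E
```

```text
t: 4.35
tcp_pos: [0.4625, 0.3166, 0.0935]
orientation: [0.991, 0.13, 0.001, -0.0]
wrist_force: [1.1, 0.1, 0.5]
grip_width: 0.526
t 4.35 tcp [0.4625 0.3166 0.0935] yaw 15.0 grip 50.0 F [1.1 0.1 0.5] 
 shift [-0.7  0.2 29.5] turn [-0.0004 -0.0023 -0.0005]
t 4.4 tcp [0.4624 0.3166 0.0934] yaw 15.0 grip 50.0 F [0.5 0.2 0.8] 
 shift [-0.5  0.2 29.4] turn [-0.0004 -0.0022 -0.0004]
```

View pics/s3c.png

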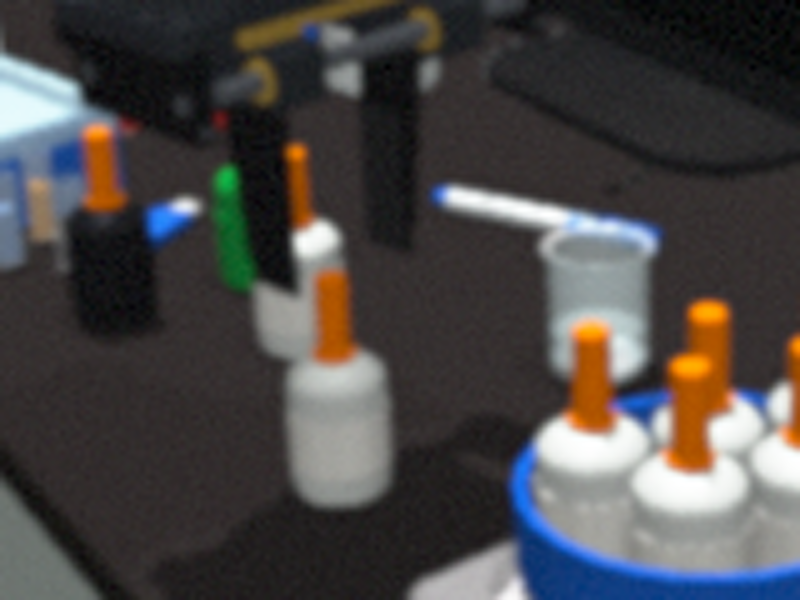

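```bash
python3 -m crank '[[[0,-0.002,0,-0.5,0.2,15,50],[0,-0.002,0,-0.5,0.2,29,50],[0,-0.002,0,-0.5,0.2,29,50],[0,-0.002,0,-0.5,0.2,29,50],[0,-0.002,0,-0.5,0.2,29,50]]]'
python3 - <<'E'
from h import *
go([.462,.3163,.064],15)
E
python3 -m crank '[[[0,0,0,0,0,0,25],[0,0,0,0,0,0,16],[0,0,0,0,0,0,10],[0,0,0,0,0,0,8],[0,0,0,0,0,0,8],[0,0,0,0,0,0,8]]]' 25
python3 - <<'E'
from h import *
g=get_image("scene");cv2.imwrite(f"pics/s4c.png",cv2.resize(g["frame"][130:250,200:360],None,fx=5,fy=5,interpolation=cv2.INTER_CUBIC))
go([.462,.3163,.064],15)
E
```

```text
t: 4.9
tcp_pos: [0.4624, 0.3165, 0.0651]
orientation: [0.991, 0.13, 0.001, -0.0]
wrist_force: [0.6, 0.1, -0.3]
grip_width: 0.523
t 4.9 tcp [0.4624 0.3165 0.0651] yaw 15.0 grip 49.7 F [ 0.6  0.1 -0.3] 
 shift [-0.4  0.1  1.1] turn [-0.0006 -0.0012 -0.0004]
t: 5.5
tcp_pos: [0.4624, 0.3164, 0.0651]
orientation: [0.991, 0.13, 0.0, -0.0]
wrist_force: [-0.4, -0.7, -0.1]
grip_width: 0.121
t 5.55 tcp [0.4624 0.3165 0.0651] yaw 15.0 grip 11.4 F [-0.5 -1.1 -0.4] 
 shift [-0.4  0.1  1.1] turn [-0.0006 -0.001  -0.0004]
```

View pics/s4c.png

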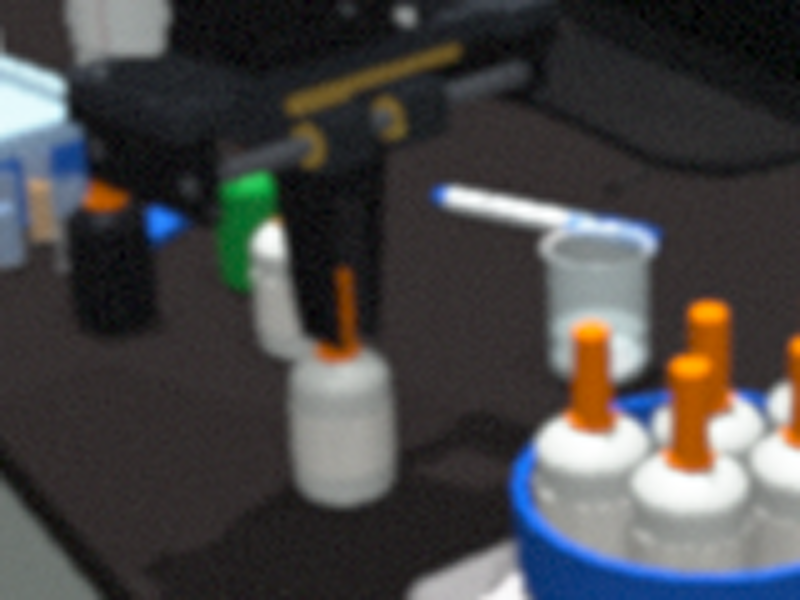

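Cap is gripped (opening 11.4 mm) and the bottle stands upright between the fingers at crop (340,430). TCP minus underside is 65.1 mm. I lift and carry it to the 45° slot.

```bash
python3 -m crank '[[[0,0,0,0,0,-10,8],[0,0,0,0,0,-30,8],[0,0,0,0,0,-70,8],[0,0,0,0,0,-120,8],[0,0,0,0,0,-165,8],[0,0,0,0,0,-165,8]]]'
python3 - <<'E'
from h import *
go([.5411,.1665,.23],15)
g=get_image("scene");cv2.imwrite(f"pics/s5c.png",cv2.resize(g["frame"][50:250,200:440],None,fx=3,fy=3,interpolation=cv2.INTER_CUBIC))
E
```

```text
t: 6.15
tcp_pos: [0.4639, 0.3173, 0.2366]
orientation: [0.991, 0.13, 0.005, -0.002]
wrist_force: [0.1, 0.1, -0.4]
grip_width: 0.121
t 6.15 tcp [0.4639 0.3173 0.2366] yaw 15.0 grip 11.5 F [ 0.1  0.1 -0.4] 
 shift [ 35.5 165.6   6.6] turn [-0.0029 -0.011  -0.0003]
```

View pics/s5c.png

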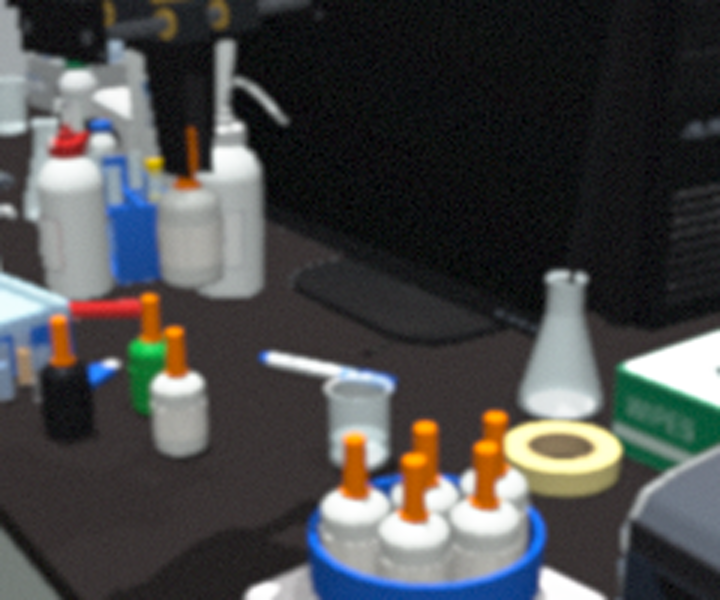

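```bash
python3 -m crank '[[[0,0,0,5,20,3,8],[0,0,0,12,55,6,8],[0,0,0,20,95,6,8],[0,0,0,28,130,6,8],[-0.002,-0.005,0,35.5,155,6,8],[-0.002,-0.005,0,35.5,165.6,6,8],[-0.002,-0.005,0,35.5,165.6,6,8],[-0.002,-0.005,0,35.5,165.6,6,8]]]'
python3 -m crank '[[[0,0,0,0,0,0,8],[0,0,0,0,0,0,8]]]'
python3 - <<'E'
from h import *
go([.5411,.1665,.18],15)
E
```

```text
t: 7.0
tcp_pos: [0.5394, 0.1665, 0.227]
orientation: [0.991, 0.13, 0.0, -0.0]
wrist_force: [-1.1, 0.8, -0.6]
grip_width: 0.122
t: 7.2
tcp_pos: [0.5388, 0.1675, 0.2269]
orientation: [0.991, 0.131, 0.0, -0.0]
wrist_force: [-0.4, -0.9, -1.0]
grip_width: 0.122
t 7.2 tcp [0.5388 0.1675 0.2269] yaw 15.1 grip 11.6 F [-0.4 -0.9 -1. ] 
 shift [ 1.9  1.6 46.9] turn [-0.0004 -0.0006  0.001 ]
```

```bash
python3 -m crank '[[[0,0,0,1.9,1.6,20,8],[0,0,0,1.9,1.6,40,8],[0,0,0,1.9,1.6,60,8],[0,0,0,1.9,1.6,68,8],[0,0,0,1.9,1.6,68,8],[0,0,0,1.9,1.6,68,8]]]'
python3 - <<'E'
from h import *
go([.5411,.1665,.106],15)
g=get_image("scene");cv2.imwrite(f"pics/s6c.png",cv2.resize(g["frame"][120:280,270:430],None,fx=3.7,fy=3.7,interpolation=cv2.INTER_CUBIC))
g=get_image("top");cv2.imwrite(f"pics/t6c.png",cv2.resize(g["frame"][170:290,280:440],None,fx=4,fy=4,interpolation=cv2.INTER_CUBIC))
E
```

```text
t: 7.8
tcp_pos: [0.5414, 0.1668, 0.1596]
orientation: [0.991, 0.131, 0.001, -0.0]
wrist_force: [0.8, -1.0, 0.6]
grip_width: 0.121
t 7.8 tcp [0.5414 0.1668 0.1596] yaw 15.1 grip 11.5 F [ 0.8 -1.   0.6] 
 shift [-0.4  0.2 53.6] turn [-0.0004 -0.0014  0.0013]
```

View pics/s6c.png

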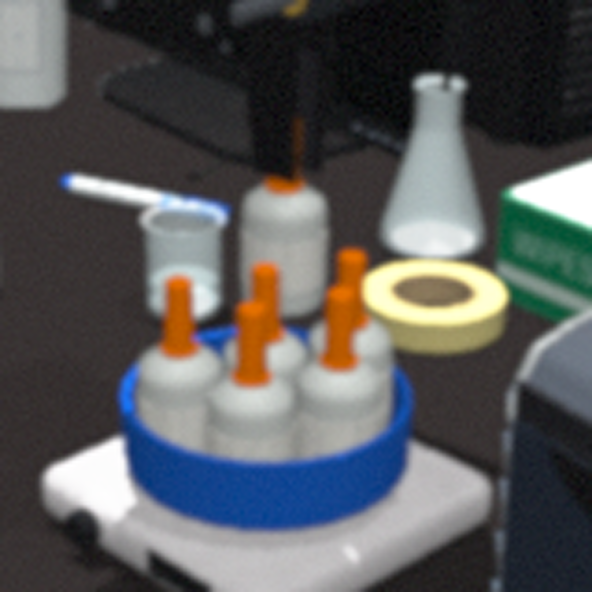

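View pics/t6c.png

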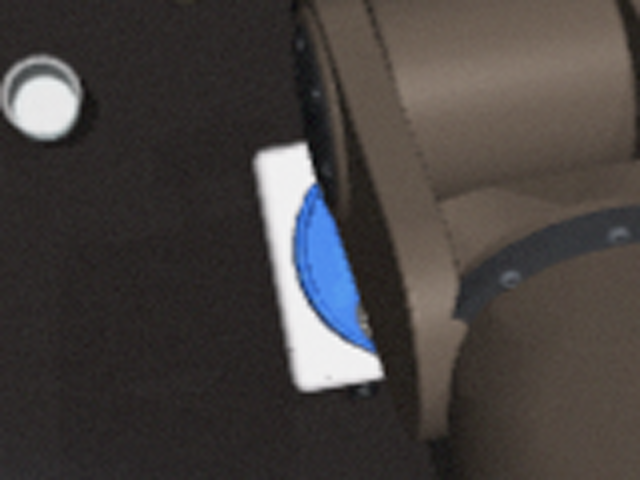

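```bash
python3 - <<'E'
from h import *
g=get_image("scene")
c=lambda p:((proj(g,p)-[270,120])*3.7).round(1)
print("held body",c([.5414,.1668,.0945+.04]), "foot",c([.5414,.1668,.0945]))
for p in ([.5521,.1281,.131],[.5121,.1383,.131],[.5248,.0987,.131],[.4856,.1068,.131],[.4735,.1485,.131]): print("captop",c(p))
print(c([.5127,.1376+.065,.07]),c([.5127-.065,.1376,.07]), c([.5127+.065,.1376,.07]))
E
```

```text
held body [280.9 217.2] foot [279.9 297. ]
captop [350.9 248. ]
captop [262.3 260.5]
captop [340.3 286.2]
captop [251.8 301.3]
captop [174.  272.7]
[186.8 330.7] [138.1 424.1] [379.5 348.9]
```

```bash
python3 -m crank '[[[0,0,0,-0.4,0.2,10,8],[0,0,0,-0.4,0.2,20,8],[0,0,0,-0.4,0.2,28,8],[0,0,0,-0.4,0.2,33,8],[0,0,0,-0.4,0.2,37,8],[0,0,0,-0.4,0.2,37,8]]]'
python3 - <<'E'
from h import *
go([.5411,.1665,.106],15)
g=get_image("scene");cv2.imwrite(f"pics/s7c.png",cv2.resize(g["frame"][120:280,270:430],None,fx=3.7,fy=3.7,interpolation=cv2.INTER_CUBIC))
E
```

```text
t: 8.55
tcp_pos: [0.541, 0.1663, 0.1222]
orientation: [0.991, 0.131, 0.001, -0.0]
wrist_force: [-0.4, 0.7, 0.6]
grip_width: 0.121
t 8.55 tcp [0.541  0.1663 0.1222] yaw 15.1 grip 11.5 F [-0.4  0.7  0.6] 
 shift [ 0.1 -0.2 16.2] turn [-0.0004 -0.0012  0.0011]
```

View pics/s7c.png

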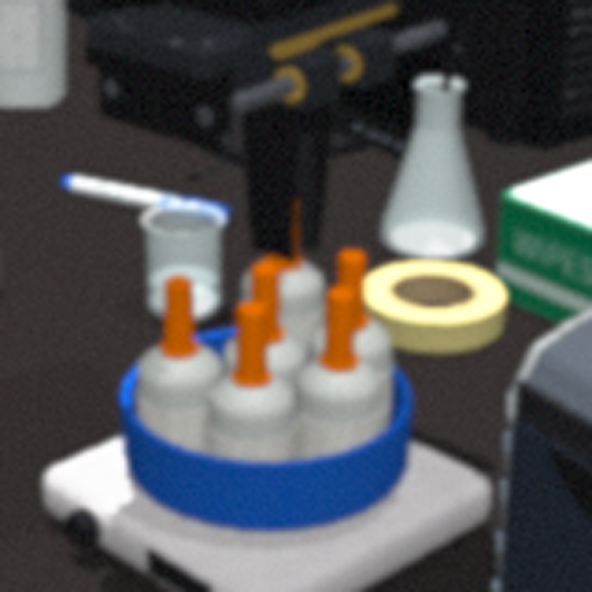

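```bash
python3 -m crank '[[[0,0,0,0,0,5,8],[0,0,0,0,0,10,8],[0,0,0,0,0,13,8],[0,0,0,0,0,15,8],[0,0,0,0,0,15.5,8],[0,0,0,0,0,16,8],[0,0,0,0,0,16,8]]]'
python3 - <<'E'
from h import *
go([.5411,.1665,.106],15)
E
```

```text
t: 9.3
tcp_pos: [0.5412, 0.1664, 0.1066]
orientation: [0.991, 0.131, 0.001, -0.0]
wrist_force: [-0.3, 0.3, -1.3]
grip_width: 0.125
t 9.3 tcp [0.5412 0.1664 0.1066] yaw 15.1 grip 11.9 F [-0.3  0.3 -1.3] 
 shift [-0.1 -0.2  0.6] turn [-0.0003 -0.0019  0.0011]
```

```bash
python3 -m crank '[[[0,0,0,0,0,0.7,8],[0,0,0,0,0,1.4,8],[0,0,0,0,0,1.4,8]]]'
python3 - <<'E'
from h import *
go([.5411,.1665,.106],15)
g=get_image("scene");cv2.imwrite(f"pics/s8c.png",cv2.resize(g["frame"][120:280,270:430],None,fx=3.7,fy=3.7,interpolation=cv2.INTER_CUBIC))
E
```

```text
t: 9.6
tcp_pos: [0.5414, 0.1663, 0.1059]
orientation: [0.991, 0.131, 0.001, -0.0]
wrist_force: [-1.0, -0.3, 5.9]
grip_width: 0.123
t 9.6 tcp [0.5414 0.1663 0.1059] yaw 15.1 grip 11.7 F [-1.  -0.3  5.9] 
 shift [-0.3 -0.2 -0.1] turn [-0.0002 -0.0027  0.0011]
```

View pics/s8c.png

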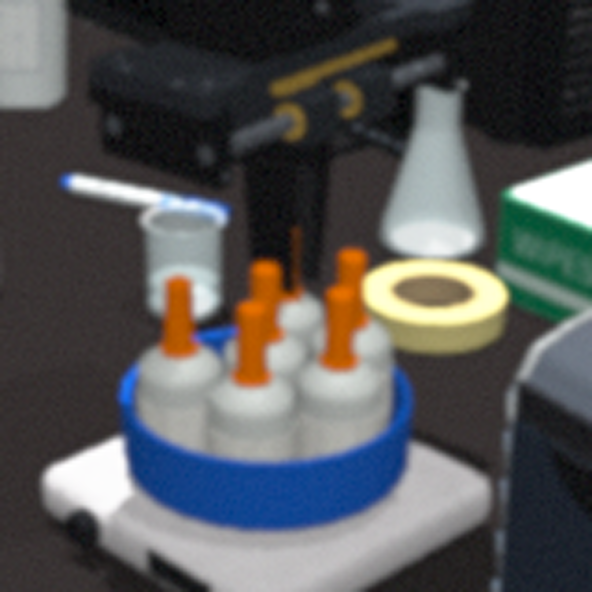

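The 6 N contact comes at exactly floor height, so the bottle stands on the carrier floor and the others have not moved. I release and rise.

```bash
python3 -m crank '[[[0,0,0,0,0,0,14],[0,0,0,0,0,0,18],[0,0,0,0,0,0,24],[0,0,0,0,0,0,28],[0,0,0,0,0,0,28]]]'
python3 -m crank '[[[0,0,0,0,0,-10,28],[0,0,0,0,0,-25,28],[0,0,0,0,0,-50,28],[0,0,0,0,0,-90,40],[0,0,0,0,0,-125,50],[0,0,0,0,0,-125,50]]]'
python3 - <<'E'
from h import *
go([.506,.4445,.18],15)
g=get_image("scene");cv2.imwrite(f"pics/s9c.png",cv2.resize(g["frame"][120:280,230:430],None,fx=3.7,fy=3.7,interpolation=cv2.INTER_CUBIC))
E
```

```text
t: 10.15
tcp_pos: [0.5414, 0.1664, 0.1058]
orientation: [0.991, 0.131, 0.001, -0.0]
wrist_force: [1.2, 0.0, -0.0]
grip_width: 0.289
t: 10.75
tcp_pos: [0.5426, 0.1666, 0.2361]
orientation: [0.991, 0.131, 0.005, -0.0]
wrist_force: [0.7, 1.3, 0.9]
grip_width: 0.484
t 10.75 tcp [0.5426 0.1666 0.2361] yaw 15.1 grip 46.0 F [0.7 1.3 0.9] 
 shift [  36.3 -277.9   56.4] turn [ 0.0004 -0.0106  0.0013]
```

View pics/s9c.png

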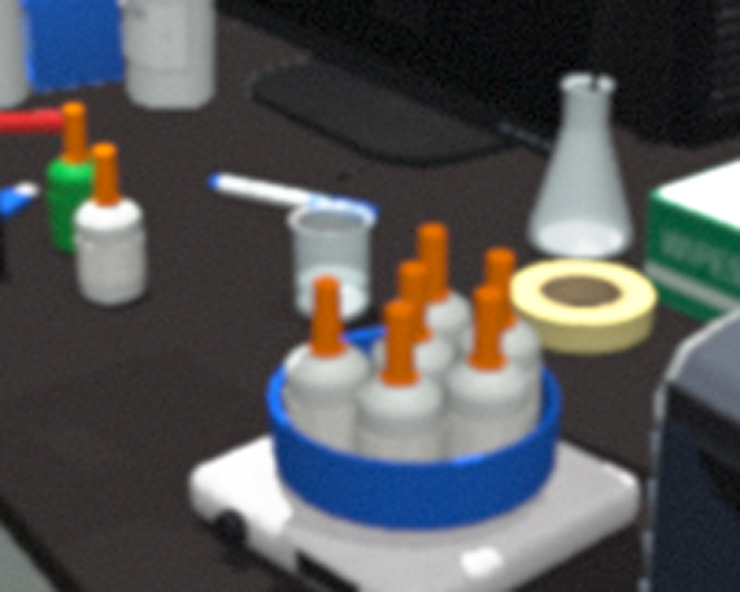

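The first bottle stands in the carrier at (432,270) in the crop and is upright. I move on to the second white bottle (crop (105,240)), which stands next to the green one.

```bash
python3 -m crank '[[[0,0,0,6,-45,0,50],[0,0,0,12,-90,0,50],[0,0,0,18,-137,0,50],[0,0,0,24,-184,0,50],[0,0,0,30,-231,15,50],[0,0,0,36,-268,30,50],[0,-0.005,0,36.3,-278,56,50],[0,-0.005,0,36.3,-278,56,50]]]'
python3 -m crank '[[[0,0,0,0,0,0,50],[0,0,0,0,0,0,50]]]'
python3 - <<'E'
from h import *
g=get_image("top");h,w=rim(g)
from scipy.optimize import least_squares
r=least_squares(lambda x:np.hypot(*(w-x[:2]).T)-x[2],[.51,.14,.065],loss='soft_l1',f_scale=.001); print(r.x.round(4))
for c,a in caps(g):
    if c[0]>340 and c[1]>200 and c[0]<420: print(c,a,onz(g,c,.131)[:2].round(4))
cv2.imwrite("pics/t10c.png",cv2.resize(g["frame"][170:290,190:430],None,fx=3.3,fy=3.3,interpolation=cv2.INTER_CUBIC))
g=get_image("scene");cv2.imwrite("pics/s10c.png",cv2.resize(g["frame"][120:240,190:350],None,fx=4,fy=4,interpolation=cv2.INTER_CUBIC))
go([.506,.4445,.1],15)
E
```

```text
t: 11.6
tcp_pos: [0.5027, 0.4448, 0.1733]
orientation: [0.991, 0.132, -0.002, 0.002]
wrist_force: [-0.5, -0.3, -0.8]
grip_width: 0.525
t: 11.8
tcp_pos: [0.503, 0.444, 0.1737]
orientation: [0.991, 0.132, -0.002, 0.002]
wrist_force: [-0.1, -0.0, 0.5]
grip_width: 0.525
[0.5127 0.1376 0.0643]
[389.6 210.6] 25 [0.5519 0.1281]
[371.8 214.8] 22 [0.5424 0.1672]
[385.8 214.8] 6 [0.5426 0.1366]
[368.8 218.4] 9 [0.5345 0.1739]
[397.8 224.2] 8 [0.5221 0.1108]
[403.3 223. ] 24 [0.5248 0.0987]
[385.4 228.7] 27 [0.5121 0.138 ]
[382.7 232.5] 6 [0.5038 0.1441]
[395.5 242.5] 13 [0.4823 0.1167]
[400. 241.] 23 [0.4856 0.1068]
[380.9 246.5] 33 [0.4735 0.1485]
t 11.9 tcp [0.5034 0.4441 0.1744] yaw 15.1 grip 49.4 F [-0.4 -0.  -0.8] 
 shift [ 2.9  0.1 74.4] turn [0.0023 0.0033 0.0023]
```

View pics/t10c.png

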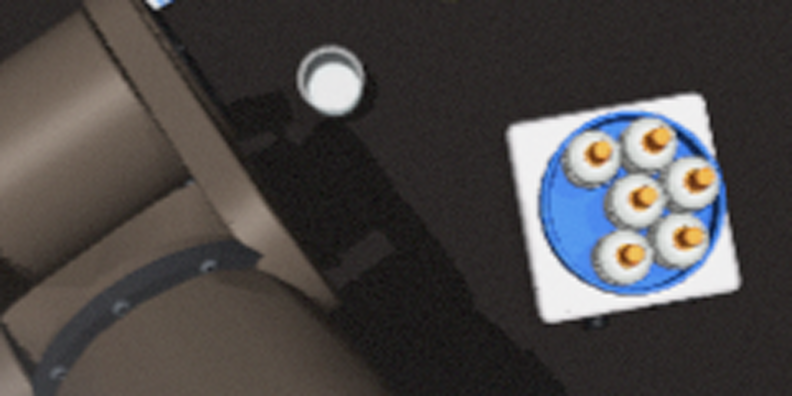

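View pics/s10c.png

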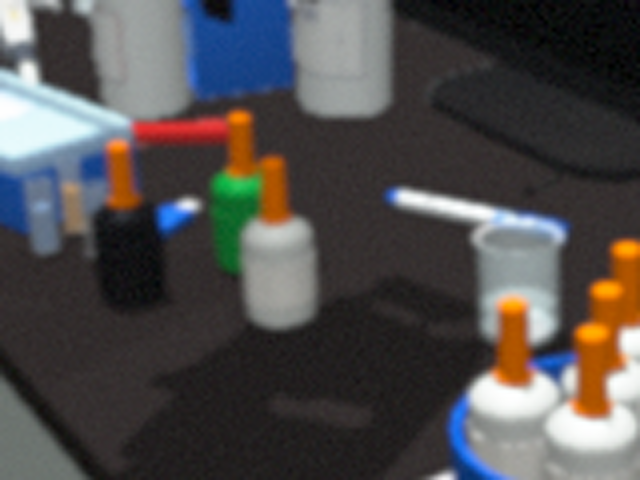

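Green (crop (240,190)) and black (crop (130,240)) are not meant. The white one at crop (280,260) is the target, and its neighbours in the gripper's path are all lower than the gripper body. The first bottle reads (0.5424, 0.1672) in top against a release TCP of (0.5414, 0.1664), so the camera agrees to 1.3 mm. I descend.

```bash
python3 -m crank '[[[0.002,0.003,0.002,2.4,0.3,30,50],[0.002,0.003,0.002,2.4,0.3,60,50],[0.002,0.003,0.002,2.4,0.3,76,50],[0.002,0.003,0.002,2.4,0.3,76,50],[0.002,0.003,0.002,2.4,0.3,76,50],[0.002,0.003,0.002,2.4,0.3,76,50]]]'
python3 - <<'E'
from h import *
g=get_image("scene");cv2.imwrite("pics/s11c.png",cv2.resize(g["frame"][120:240,190:350],None,fx=4,fy=4,interpolation=cv2.INTER_CUBIC))
go([.5055,.4442,.065],15)
E
```

```text
t: 12.5
tcp_pos: [0.5063, 0.4444, 0.1002]
orientation: [0.991, 0.131, 0.001, -0.0]
wrist_force: [0.7, 0.3, -0.4]
grip_width: 0.527
t 12.55 tcp [0.5062 0.4445 0.1   ] yaw 15.0 grip 50.0 F [0.4 0.2 0.4] 
 shift [-0.8  0.1 35. ] turn [-0.0006 -0.0019  0.0002]
```

View pics/s11c.png

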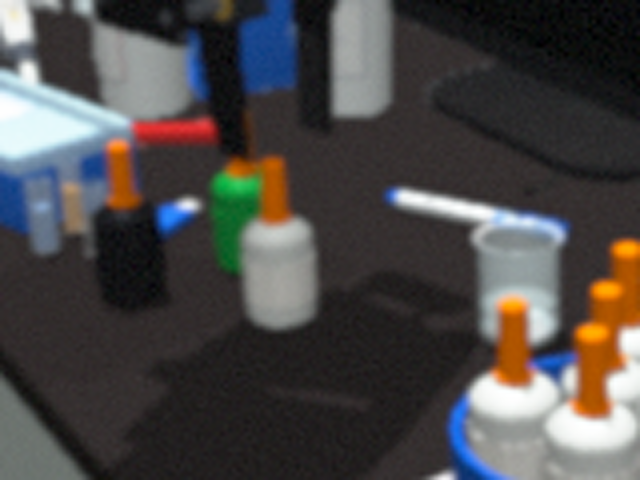

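```bash
python3 -m crank '[[[0,-0.002,0,-0.8,0,15,50],[0,-0.002,0,-0.8,0,30,50],[0,-0.002,0,-0.8,0,35,50],[0,-0.002,0,-0.8,0,35,50],[0,-0.002,0,-0.8,0,35,50]]]'
python3 - <<'E'
from h import *
go([.5055,.4442,.065],15)
E
python3 -m crank '[[[0,0,0,0,0,0,25],[0,0,0,0,0,0,16],[0,0,0,0,0,0,10],[0,0,0,0,0,0,8],[0,0,0,0,0,0,8],[0,0,0,0,0,0,8]]]' 25
python3 - <<'E'
from h import *
g=get_image("scene");cv2.imwrite(f"pics/s12c.png",cv2.resize(g["frame"][120:240,190:350],None,fx=4,fy=4,interpolation=cv2.INTER_CUBIC))
go([.5055,.4442,.065],15)
E
```

```text
t: 13.05
tcp_pos: [0.5055, 0.4443, 0.0648]
orientation: [0.991, 0.131, -0.0, -0.0]
wrist_force: [1.2, 0.5, -0.5]
grip_width: 0.528
t 13.05 tcp [0.5055 0.4443 0.0648] yaw 15.0 grip 50.2 F [ 1.2  0.5 -0.5] 
 shift [-0.   0.1 -0.2] turn [-0.0004  0.0004  0.0001]
t: 13.65
tcp_pos: [0.5054, 0.4443, 0.0648]
orientation: [0.991, 0.131, -0.0, -0.0]
wrist_force: [0.1, -1.1, -1.7]
grip_width: 0.123
t 13.7 tcp [0.5055 0.4443 0.0648] yaw 15.0 grip 11.8 F [-0.   0.6  0.4] 
 shift [ 0.   0.1 -0.2] turn [-0.0004  0.0005  0.0001]
```

View pics/s12c.png

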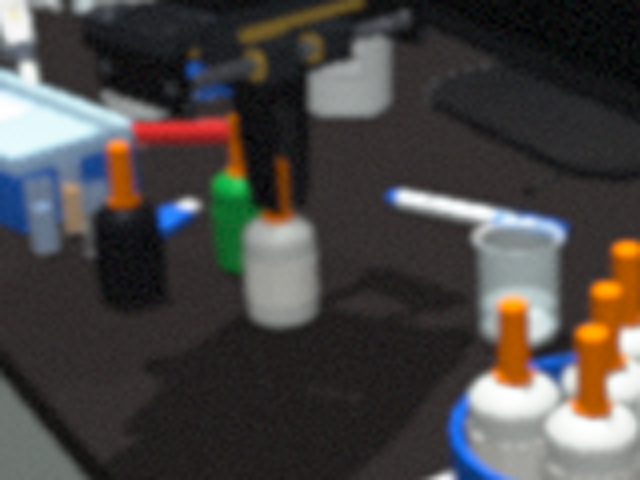

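Gripped upright; the bottle is still at crop (281,270). I lift and carry it to slot 2, with TCP target (0.5022, 0.1762).

```bash
python3 -m crank '[[[0,0,0,0,0,-10,8],[0,0,0,0,0,-30,8],[0,0,0,0,0,-70,8],[0,0,0,0,0,-120,8],[0,0,0,0,0,-165,8],[0,0,0,0,0,-165,8],[0,0,0,0,0,-165,8]]]'
python3 - <<'E'
from h import *
go([.5022,.1762,.23],15)
E
```

```text
t: 14.4
tcp_pos: [0.5055, 0.4443, 0.2312]
orientation: [0.991, 0.131, 0.001, -0.001]
wrist_force: [-0.4, -0.6, -1.6]
grip_width: 0.124
t 14.4 tcp [0.5055 0.4443 0.2312] yaw 15.0 grip 11.8 F [-0.4 -0.6 -1.6] 
 shift [-72.7 258.1   0.8] turn [-0.0012 -0.0016  0.0002]
```

```bash
python3 -m crank '[[[0,0,0,-5,18,0,8],[0,0,0,-17,60,0,8],[0,0,0,-30,105,0,8],[0,0,0,-42,150,0,8],[0,0,0,-55,195,0,8],[0,0,0,-66,235,0,8],[0,0,0,-71,252,0,8],[0,0,0,-72.7,258,0,8]]]'
python3 -m crank '[[[0,0,0,0,0,0,8],[0,0,0,0,0,0,8],[0,0,0,0,0,0,8]]]'
python3 - <<'E'
from h import *
go([.5022,.1762,.16],15)
E
```

```text
t: 15.2
tcp_pos: [0.5016, 0.1744, 0.2297]
orientation: [0.992, 0.129, -0.0, -0.001]
wrist_force: [-0.5, 1.1, -0.9]
grip_width: 0.125
t: 15.5
tcp_pos: [0.5015, 0.1753, 0.2294]
orientation: [0.992, 0.13, -0.001, -0.001]
wrist_force: [-0.3, 1.1, -0.5]
grip_width: 0.122
t 15.5 tcp [0.5015 0.1753 0.2294] yaw 14.9 grip 11.6 F [-0.3  1.1 -0.5] 
 shift [ 1.  -0.5 69.4] turn [-0.0013  0.0014 -0.0009]
```

```bash
python3 -m crank '[[[0,0,0,1,-0.7,20,8],[0,0,0,1,-0.7,40,8],[0,0,0,1,-0.7,60,8],[0,0,0,1,-0.7,74,8],[0,0,0,1,-0.7,74,8],[0,0,0,1,-0.7,74,8],[0,0,0,1,-0.7,74,8]]]'
python3 - <<'E'
from h import *
go([.5022,.1762,.106],15)
g=get_image("scene");cv2.imwrite(f"pics/s13c.png",cv2.resize(g["frame"][120:280,270:430],None,fx=3.7,fy=3.7,interpolation=cv2.INTER_CUBIC))
c=lambda p:((proj(g,p)-[270,120])*3.7).round(1)
print(c([.5022,.1762,.09]),c([.5022,.1762,.13]))
E
```

```text
t: 16.2
tcp_pos: [0.5025, 0.1768, 0.1561]
orientation: [0.991, 0.13, -0.0, -0.001]
wrist_force: [1.0, 0.2, -1.6]
grip_width: 0.124
t 16.2 tcp [0.5025 0.1768 0.1561] yaw 15.0 grip 11.8 F [ 1.   0.2 -1.6] 
 shift [-0.4  0.6 50.1] turn [-0.0013  0.0003 -0.0004]
[197.3 318.7] [196.5 238.4]
```

View pics/s13c.png

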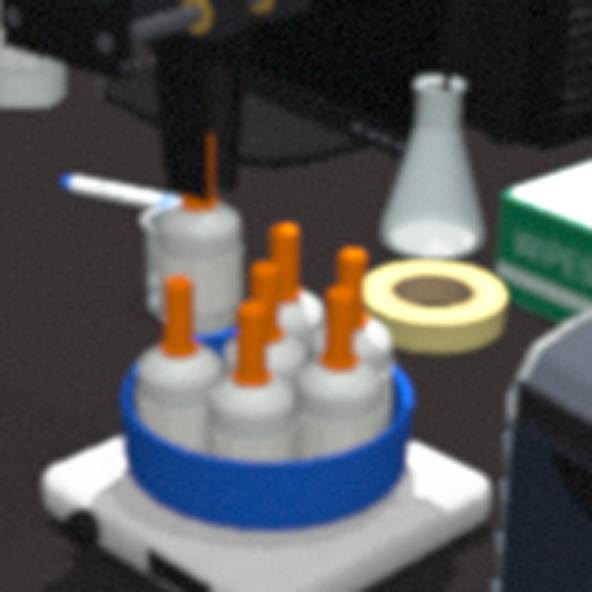

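The held body is centred at crop x≈200 against 197 predicted, the same offset as with the first bottle. It hangs upright over the gap. I lower it in stages.

```bash
python3 -m crank '[[[0,0,0,-0.4,0.6,10,8],[0,0,0,-0.4,0.6,18,8],[0,0,0,-0.4,0.6,24,8],[0,0,0,-0.4,0.6,29,8],[0,0,0,-0.4,0.6,34,8],[0,0,0,-0.4,0.6,34,8],[0,0,0,-0.4,0.6,34,8]]]'
python3 - <<'E'
from h import *
go([.5022,.1762,.106],15)
g=get_image("scene");cv2.imwrite(f"pics/s14c.png",cv2.resize(g["frame"][120:280,270:430],None,fx=3.7,fy=3.7,interpolation=cv2.INTER_CUBIC))
E
```

```text
t: 16.95
tcp_pos: [0.5023, 0.176, 0.1221]
orientation: [0.991, 0.13, -0.0, -0.001]
wrist_force: [-0.6, 0.7, -0.4]
grip_width: 0.121
t 16.95 tcp [0.5023 0.176  0.1221] yaw 15.0 grip 11.5 F [-0.6  0.7 -0.4] 
 shift [-0.  -0.1 16.1] turn [-0.0013  0.0002 -0.0006]
```

View pics/s14c.png

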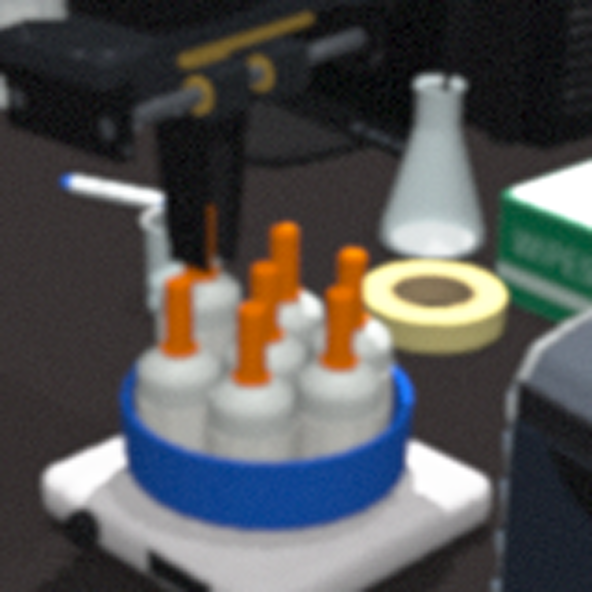

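No side force, and the caps of the others are unmoved. I lower onto the floor.

```bash
python3 -m crank '[[[0,0,0,0,0,5,8],[0,0,0,0,0,10,8],[0,0,0,0,0,13,8],[0,0,0,0,0,15,8],[0,0,0,0,0,16,8],[0,0,0,0,0,17,8],[0,0,0,0,0,17,8],[0,0,0,0,0,17,8]]]'
python3 - <<'E'
from h import *
go([.5022,.1762,.106],15)
g=get_image("scene");cv2.imwrite(f"pics/s15c.png",cv2.resize(g["frame"][120:280,270:430],None,fx=3.7,fy=3.7,interpolation=cv2.INTER_CUBIC))
E
```

```text
t: 17.8
tcp_pos: [0.5024, 0.1761, 0.1057]
orientation: [0.991, 0.13, 0.0, -0.001]
wrist_force: [-1.6, -0.9, 5.4]
grip_width: 0.122
t 17.8 tcp [0.5024 0.1761 0.1057] yaw 15.0 grip 11.6 F [-1.6 -0.9  5.4] 
 shift [-0.2 -0.1 -0.3] turn [-0.0013 -0.0006 -0.0005]
```

View pics/s15c.png

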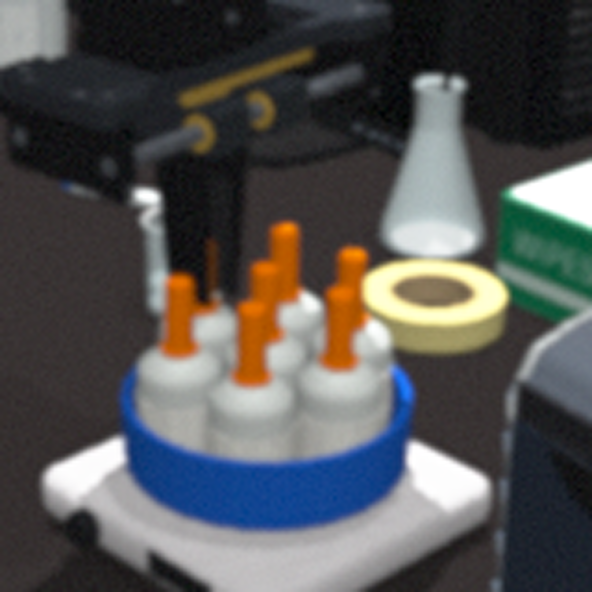

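The 5.4 N contact is at TCP z 0.1057 (underside ≈ 0.041, the floor height). I release and rise.

```bash
python3 -m crank '[[[0,0,0,0,0,0,14],[0,0,0,0,0,0,18],[0,0,0,0,0,0,24],[0,0,0,0,0,0,28],[0,0,0,0,0,0,28]]]'
python3 -m crank '[[[0,0,0,0,0,-10,28],[0,0,0,0,0,-25,28],[0,0,0,0,0,-50,28],[0,0,0,0,0,-90,40],[0,0,0,0,0,-130,50],[0,0,0,0,0,-130,50]]]'
python3 -m crank '[[[0,0,0,5,-40,-10,50],[0,0,0,10,-80,-20,50],[0,0,0,15,-120,-30,50],[0,0,0,20,-160,-30,50],[0,0,0,25,-200,-30,50],[0,0,0,30,-230,-30,50],[0,0,0,30,-230,-30,50],[0,0,0,30,-230,-30,50]]]'
python3 - <<'E'
from h import *
g=get_image("top")
C=np.array([.5127,.1376])
for c,a in caps(g):
    if 340<c[0]<420 and c[1]>200 and a>15: p=onz(g,c,.131)[:2]; print(c,a,p.round(4),(np.hypot(*(p-C))*1e3).round(1),np.degrees(np.arctan2(*(p-C)[::-1])).round(0))
cv2.imwrite("pics/t16c.png",cv2.resize(g["frame"][130:290,190:430],None,fx=3.3,fy=3.3,interpolation=cv2.INTER_CUBIC))
g=get_image("scene");cv2.imwrite("pics/s16c.png",cv2.resize(g["frame"][120:280,230:430],None,fx=3.7,fy=3.7,interpolation=cv2.INTER_CUBIC))
E
```

```text
t: 18.35
tcp_pos: [0.5024, 0.1761, 0.1056]
orientation: [0.991, 0.13, 0.0, -0.001]
wrist_force: [-0.4, 0.2, -0.7]
grip_width: 0.29
t: 18.95
tcp_pos: [0.504, 0.1764, 0.2411]
orientation: [0.991, 0.13, 0.004, -0.001]
wrist_force: [0.5, -0.1, -0.8]
grip_width: 0.484
t: 19.75
tcp_pos: [0.4729, 0.4063, 0.2711]
orientation: [0.991, 0.131, 0.004, -0.001]
wrist_force: [-0.2, 0.1, -0.0]
grip_width: 0.524
[389.6 210.6] 25 [0.5519 0.1281] 40.3 -14.0
[371.8 214.8] 22 [0.5424 0.1672] 42.0 45.0
[403.4 223. ] 23 [0.5248 0.0985] 41.0 -73.0
[385.4 228.7] 27 [0.5121 0.138 ] 0.7 142.0
[367.3 232.7] 26 [0.5033 0.1776] 41.1 103.0
[400. 241.] 23 [0.4856 0.1068] 41.0 -131.0
[380.9 246.5] 33 [0.4735 0.1485] 40.6 164.0
```

View pics/t16c.png

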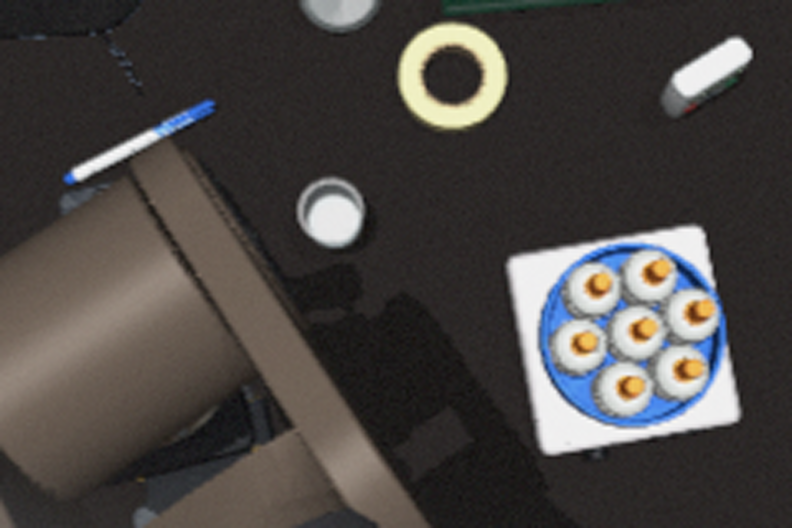

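View pics/s16c.png

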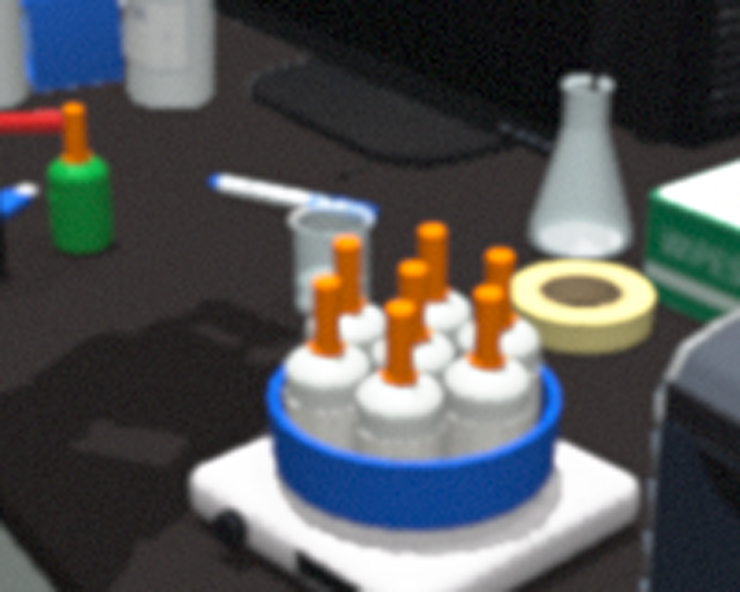

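All seven stand upright: one in the middle and six round it, 40 to 42 mm from the centre (limit 45). Beaker, tape and timer look undisturbed and the arm is clear, so I hand in.

```bash
python3 - <<'E'
from h import *
o=arm.get_obs();print(o["t"],abs(o["qd"]).max().round(4),o["wrist_force"].round(1))
print(arm.hand_in())
E
```

```text
19.85 0.0107 [-0.4  0.6 -0.7]
the job is handed in; nothing more can be done
None
```

Both white dropper bottles are in the carrier, and I handed the job in at about 20 s of the 64 s allowed. I picked each one up by its cap, lowered it into a free slot at about 45° and 103°, and released it once it rested on the floor with a contact force of 5–6 N.

**Packing:** The last top picture shows one bottle in the middle, 0.7 mm off centre, and six round it at 40.3–42.0 mm, against a limit of 45 mm.

**Bottles already there:** By their caps the five moved by no more than about 0.3 mm, which is measurement noise. All seven look upright in both views.

**Height:** At release, each loaded bottle's underside was within about 1 mm of the floor height, going by the tool position. I did not measure the height separately afterwards.

**Other things on the bench:** The beaker, tape roll and timer look undisturbed, by eye only. The gripper was empty and clear of everything.

**Disagreement:** The camera and the tool position differed by 1–2 mm at both placed bottles. I allowed for this when placing the second one. No check failed.

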